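# Set the stop of the tube length gauge to the pointer

### The job

Set the stop of the length gauge with the red thumb screw: loosen the red screw by a quarter turn anticlockwise, then slide its collar along the rod until the screw stands level with the green pointer. Leave the screw loose there, and leave the gauge with the black screw as it is set.

Things in the scene. Friction and masses are not known exactly. Their poses are not given: they have to be found in the camera images.
- red_grip (a point): centre of the red screw's upright wing (8 thick, 26 long, 24 high; 70 to 94 mm above the bench), on the screw's axis; moves with the collar but does not turn with the screw. y along the rod, z up; tight, the wing lies along y. Collar below: dark steel, 30 diameter, 20 long, top 59 mm up; loose, it slides with 2 N and stays. End posts 57 mm high, 174 apart; base fixed, 68 x 210 mm
- red_screw (a joint): turn of the red screw in rad: 0 tight (at the start: its point sits in a notch of the rod and locks the collar, with 1 to 2 mm of play), grows anticlockwise seen from above to a stop at 1.6, about a quarter turn; turns with about 0.1 N m and stays where it is left; from about 0.6 on the collar is free
- pointer_tip (a point): tip of the green pointer, a peg 12 mm wide fixed on the red gauge's base, 30 mm above the bench, 27 mm beside the rod on the robot's side; it shows where along the rod the red screw shall stand, 45 to 125 mm from its start towards +y of red_grip
- black_grip (a point): the same point on the other gauge, alike but with a black screw; to be left alone. Fixed on the bench nearer the robot, at x 0.33, y 0.11, stands an upright grey steel lamp post, 40 mm thick and 0.9 m high: the arm must pass clear of it

How it is judged:
On the way, in this order (a step that is already met when the one before it is completed fails the run):
1. the red screw is loosened (value of joint red_screw above 0.8 rad), for 0.2 s.
2. the red screw stands level with the pointer (y of pointer_tip in the frame of red_grip between -0.012 and 0.012 m), for 0.2 s.
At the end, for the whole second after the job is handed in: The red screw is at least 0.8 rad (about half of its quarter turn) loose and stands within 12 mm of the pointer along the rod; the black screw's collar is within 8 mm of where it stood (all of step 2 and value of joint red_screw above 0.8 rad and distance of black_grip from where it was at the start of the episode below 0.008 m); the robot touches nothing.
It fails at once if the red collar is forced along the rod, or clamped again, with its screw tight (value of joint red_screw below 0.3 rad and distance of red_grip from where it was at the start of the episode above 0.01 m).
It fails at once if the black gauge's collar is moved (distance of black_grip from where it was at the start of the episode above 0.008 m).
It also fails if it takes over 40 s, if anything falls off the work surface, if the arm or the gripper's body presses on something with over 40 N, if the wrist force passes 120 N, or if a joint passes its speed limit or range.

### The arm

A 6-joint arm with a two-finger parallel gripper is mounted at the origin on a cart in front of the work surface, level with it; the furniture and walls round the work are solid. World frame = base frame: x ahead of the robot, y to its left, z up, the work surface at z = 0. Lengths are in m, angles in rad, forces in N, time in s.
With the tool pointing down it reaches from about 0.25 to 0.775 m from the base axis. Payload 4 kg.
Tool frame: the origin (TCP) lies at the very end of the fingers, on their centre line; the grasp point (between the pads) lies 19 mm behind it; z points along the fingers, y is the direction in which the jaws open and shut (so a half turn about z gives the same grasp; the last joint's range is limited). The gripper opens to 94 mm and grips with 3 to 60 N. Pads are 16 mm wide; open, the fingers measure 119 mm over their backs; the gripper's body (75 mm by 177 mm) begins 78 mm behind the grasp point.
Start: joints at [-1.422, 0.087, 1.371, -0, 1.684, -0.103], TCP at [0.137, -0.533, 0.206] pointing down, gripper open.
Joint ranges: [-3.1, 3.1], [-0.76, 2.03], [0.27, 2.55], [-1.08, 4.22], [0.17, 2.65], [-2.57, 2.57]. Speed limits (rad/s): [2.79, 2.79, 3.14, 3.14, 3.14, 3.14].

### API

Orientations are given as [roll, pitch, yaw] about the fixed x, y, z axes, in that order (R = Rz(yaw) Ry(pitch) Rx(roll)).
In Python, from bench import robot, cams, models gives the robot as it stands.
- The arm moves only by the tool step_arm, never from a script. Its argument "series" is a list of rows, each a list of 5 numbers: the gripper command: -1 is shut, 1 is fully open, values between are in proportion, then the shift along the tool's x, y, z in mm, then the turn about the tool's z in degrees. A call has 1 to 20 rows; each row is the pose to reach, as a shift and turn from the pose commanded when the call began, along the tool's axes at that moment; what a row does not reach only later rows make up. A row lasts 1/8 s, in which the tool goes at most 62.5 mm and 10.7 degrees, less where a joint would pass 70% of its speed; a pose out of reach is approached as far as the arm can. A call with a gripper value outside its range is refused whole. The fingers move at their own pace and stop on an object; the grip force is fixed at half the most. Time passes only in rows, so rows that repeat a pose let the fingers close. It gives the time, the measured TCP pose, the force and the opening at its end, in the units of the state.
- robot.get_obs(): the state, without advancing time (a new reading comes with each control period).
- cams.snapshot(name): name is "scene" or "top" or "wrist"; returns a dict with "pixels" (480x640x3 uint8, red, green, blue), "fov_y" (degrees; the focal length in pixels is half the picture's height over the tangent of half this angle, whatever the lens; pixels are square), "cx", "cy" (the principal point, pixels), "R" (3x3) and "t" (3): a world point X has camera coordinates R X + t. Camera axes: x right, y down, z forward; pixel columns grow to the right and rows downward; lengths in m; the calibration is good to about 2 mm. The wrist camera is an equidistant fisheye: a pixel r from the principal point sees the ray r / f radians off the axis. A picture is of the moment at which its call begins. There is no depth.
- robot.close_job(): hands the job in, once; it reports no verdict.
Trained networks look in a picture, given as the dict that the camera call returned (one of the last four; its "shot" number tells which), for a name from the list of things; names that differ only in an ending like _2 or _b are one class to them, and where a whole thing is asked for, a point or a joint stands for the part that bears it (a point fixed in the world has none). Each returns a list of dicts, best first, with "p" (0 to 1); they miss things now and then, are a little off and sometimes report something else, mostly with a low value. They report only what shows in the picture. A call takes as long as a camera call.
- models.find_in(picture, label): "position" ([x, y, z] in m, in world coordinates, good to about 4 mm: the middle of the surface that is visible of it).
- models.pinpoint(picture, label): "position" ([x, y, z] in m, in world coordinates, good to about 4 mm: a listed point, or the origin of a listed thing).
The state is a dict: "time": time; "joint_positions": joint angles; "qvel": joint speeds; "joint_torque": joint torques, N m; "tool_pos": TCP position; "ee_rot": TCP orientation; "wrist_force": force on the tool from outside, world axes, zero at the start; "wrist_torque": the same for the moment, N m; "width": finger opening in m.
Only numpy, scipy, OpenCV 4.12 (cv2) and the standard library are available. Lean on these libraries where they do the work, as an engineer would, in place of code of your own. Each camera call takes 0.05 s, during which the arm holds its last target. There are 200 camera calls.

## Working session

There is one attempt and no reset: what is moved stays moved. The work goes in short steps, Python scripts to look and compute and a tool call to move; the robot and the scene stay as the last step left them, time stands still between calls to the robot, and variables do not carry over. Pictures are saved under pics/ and viewed, about 8 in all and at most 12, crops included, and the job is handed in when it is done.

Besides the shell and the picture viewer there is one more tool, called after "Emit:" by a JSON object that holds its "name" and its "arguments". step_arm: Moves the arm, as the interface text tells. Its arguments: {"type":"object","properties":{"series":{"type":"array","items":{"type":"array","items":{"type":"number"}}}},"required":["series"]}

```bash
mkdir -p pics; cat > h.py <<'E'
import numpy as np, cv2
from bench import robot,cams,models
def save(p,n): cv2.imwrite(f'pics/{n}.png',cv2.cvtColor(p['pixels'],cv2.COLOR_RGB2BGR))
def look(cam,n,labels=('red_grip','pointer_tip','black_grip'),fi=True):
    p=cams.snapshot(cam); save(p,n)
    for l in labels:
        for f in ('pinpoint','find_in'):
            try: r=getattr(models,f)(p,l)
            except Exception as e: r=[]; print(f,l,e)
            for d in r[:2]: print(cam,f,l,np.round(d['position'],4),round(d['p'],2))
    return p
E
python3 - <<'E'
from h import *
o=robot.get_obs(); print(o['time'],o['tool_pos'],o['ee_rot'],o['width'])
a=look('scene','s0'); b=look('top','t0')
im=np.hstack([cv2.imread('pics/s0.png'),cv2.imread('pics/t0.png')])
for p in (a,b): print(p['fov_y'],p['cx'],p['cy'],p['R'],p['t'])
E
```

```text
0.0 [ 0.13694769 -0.53211115  0.20431495] [-3.13943020e+00 -2.38919762e-04  2.51768225e-01] 0.0940087498847654
scene pinpoint red_grip [ 0.6542 -0.1857  0.0821] 0.74
scene pinpoint red_grip [ 0.6204 -0.1098  0.0323] 0.5
scene find_in red_grip [ 0.6561 -0.1803  0.0598] 0.89
scene find_in red_grip [ 0.5007 -0.102   0.0568] 0.69
scene pinpoint pointer_tip [ 0.6229 -0.1104  0.0333] 0.43
scene find_in pointer_tip [ 0.6253 -0.1058  0.0247] 0.54
scene pinpoint black_grip [ 0.4968 -0.106   0.0816] 0.83
scene find_in black_grip [ 0.5016 -0.1008  0.055 ] 0.85
top pinpoint red_grip [ 0.6499 -0.1876  0.0797] 0.69
top find_in red_grip [ 0.6482 -0.1844  0.064 ] 0.9
top pinpoint pointer_tip [ 0.6263 -0.1056  0.0318] 0.49
top find_in pointer_tip [ 0.6212 -0.1037  0.0245] 0.55
top pinpoint black_grip [ 0.4966 -0.1011  0.0814] 0.56
top find_in black_grip [ 0.4917 -0.1066  0.0563] 0.58
55.49091381180495 321.58416170836637 244.3997688000195 [[-0.84949679  0.52755176 -0.0066591 ]
 [ 0.35833841  0.56766319 -0.7411829 ]
 [-0.38723222 -0.6320187  -0.67127011]] [ 0.54250112 -0.06931055  1.05244914]
43.471502000951986 311.8496224528407 241.42407571346595 [[ 0.00646921 -0.99988979  0.01336229]
 [-0.99202382 -0.00809935 -0.12579008]
 [ 0.12588444 -0.01244195 -0.99196689]] [-0.10928871  0.56393854  0.85426745]
```

View pics/s0.png

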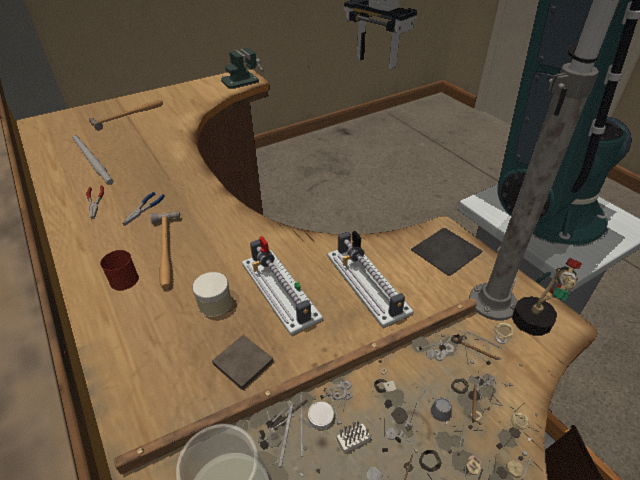

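View pics/t0.png

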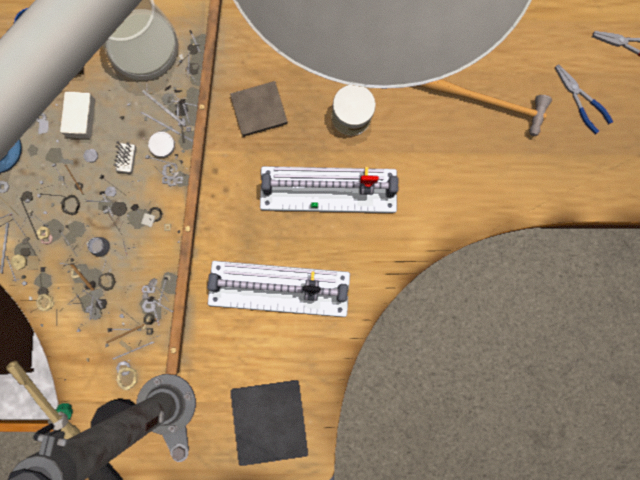

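The scene view shows the red screw at (263,243) with the green pointer at (297,286), and the black gauge at (355,240). The top view has red at (368,180), the pointer at (315,205) and black at (312,288), with a hanging disc overhead at (380,0), so I'll keep travel low. Next I move to a hover point and take a closer look.

Emit:
{"name": "step_arm", "arguments": {"series": [[1,50,-20,0,-10],[1,100,-40,0,-20],[1,150,-60,0,-30],[1,200,-80,0,-40],[1,250,-100,0,-50],[1,300,-120,0,-60],[1,350,-140,0,-70],[1,400,-160,0,-75.6],[1,450,-178,0,-75.6],[1,500,-198,0,-75.6],[1,550,-217,0,-75.6],[1,572,-226,0,-75.6],[1,572,-226,0,-75.6],[1,572,-226,0,-75.6]]}}

```text
time: 2.45
tool_pos: [0.634, -0.172, 0.2055]
ee_rot: [-3.141, 0.001, 1.571]
wrist_force: [-0.4, -1.1, -0.3]
width: 0.0939
```

```bash
python3 - <<'E'
from h import *
o=robot.get_obs(); print(o['time'],o['tool_pos'],o['ee_rot'],o['joint_positions'])
p=look('wrist','w0')
print(p['fov_y'],p['cx'],p['cy'],p['R'],p['t'])
q=look('top','t1',())
E
```

```text
2.45 [ 0.63400745 -0.17199467  0.20547559] [-3.14097535e+00  5.14462126e-04  1.57057566e+00] [-3.50799937e-01  3.29412749e-01  1.08444849e+00 -7.03871082e-04
  1.72813444e+00 -3.50689263e-01]
wrist pinpoint red_grip [ 0.6532 -0.1813  0.0817] 0.97
wrist find_in red_grip [ 0.6534 -0.18    0.0601] 0.96
wrist pinpoint pointer_tip [ 0.6248 -0.1087  0.0307] 0.64
wrist find_in pointer_tip [ 0.6241 -0.1084  0.0286] 0.54
wrist pinpoint black_grip [ 0.4967 -0.1063  0.078 ] 0.86
65.70646984690485 316.6668459013878 244.03266383579745 [[ 9.99997812e-01  3.74537232e-04 -2.05788983e-03]
 [ 8.66387347e-04 -9.69640972e-01  2.44531461e-01]
 [-1.90382816e-03 -2.44532709e-01 -9.69639175e-01]] [-0.63131772 -0.19359161  0.34899001]
```

View pics/w0.png

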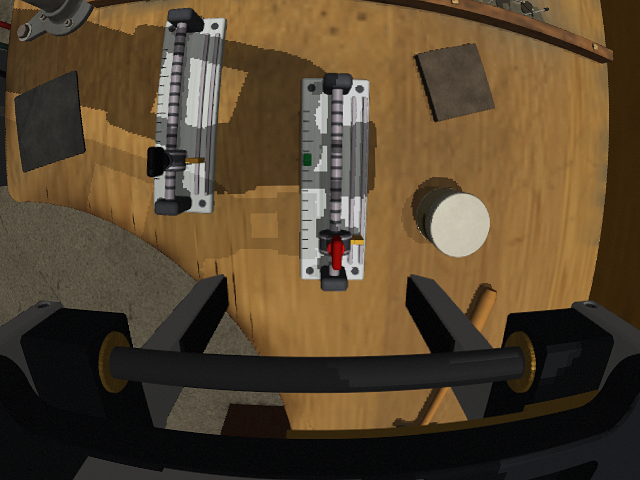

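The wrist view shows the red wing at (337,252), the green pointer at (307,159), the end posts at (337,80) and (335,282), and the black screw at (156,160). Next I triangulate the red and green centroids and the posts.

```bash
cat >> h.py <<'E'
def ray(p,uv,fish):
    f=240/np.tan(np.radians(p['fov_y']/2)); d=np.array([uv[0]-p['cx'],uv[1]-p['cy']]); r=np.hypot(*d)
    c=np.array([*(d/r*np.sin(r/f)),np.cos(r/f)]) if fish else np.array([*(d/f),1.])
    R=np.array(p['R']); return -R.T@np.array(p['t']), R.T@(c/np.linalg.norm(c))
def atz(p,uv,z,fish):
    c,d=ray(p,uv,fish); return c+d*(z-c[2])/d[2]
def tri(rays):
    A=sum(np.eye(3)-np.outer(d,d) for c,d in rays); b=sum((np.eye(3)-np.outer(d,d))@c for c,d in rays)
    X=np.linalg.solve(A,b); return X,[np.linalg.norm(np.cross(X-c,d)) for c,d in rays]
def blob(p,col,box=None):
    h=cv2.cvtColor(p['pixels'],cv2.COLOR_RGB2HSV); H,S,V=cv2.split(h)
    m=(S>150)&(V>50)&(((H<6)|(H>174)) if col=='red' else ((H>55)&(H<90)))
    if box: k=np.zeros_like(m); k[box[1]:box[3],box[0]:box[2]]=1; m&=k>0
    n,l,s,c=cv2.connectedComponentsWithStats(m.astype('uint8')); i=1+np.argmax(s[1:,4]); return c[i],s[i]
E
python3 - <<'E'
from h import *
w=cams.snapshot('wrist'); s=cams.snapshot('scene'); save(s,'s1')
B={'red':((300,200,370,300),(230,220,300,300)),'green':((290,130,325,180),(270,260,320,310))}
for c in B:
    rs=[]
    for p,f,b in ((w,1,B[c][0]),(s,0,B[c][1])):
        uv,st=blob(p,c,b); print(c,uv,st); rs.append(ray(p,uv,f))
    print(tri(rs))
print('posts',atz(w,(337,80),.057,1),atz(w,(335,280),.057,1))
print('base edges',[atz(w,u,.0,1).round(3) for u in((302,80),(302,279),(366,278))])
E
```

```text
red [335.3699422  253.27456647] [326 240  18  30 346]
red [263.31914894 244.59574468] [260 236   8  17  94]
(array([ 0.64954041, -0.18913556,  0.07488749]), [np.float64(0.0015680269971042314), np.float64(0.001568026997104379)])
green [306.46268657 159.91044776] [304 154   6  12  67]
green [297.2 285.7] [295 283   5   7  20]
(array([ 0.62317647, -0.11003882,  0.0175489 ]), [np.float64(0.0013878965724685498), np.float64(0.00138789657246837)])
posts [ 0.64965897 -0.03721359  0.057     ] [ 0.64915746 -0.21921266  0.057     ]
base edges [array([ 0.617, -0.026,  0.   ]), array([ 0.616, -0.238,  0.   ]), array([ 0.686, -0.237,  0.   ])]
```

View pics/s1.png

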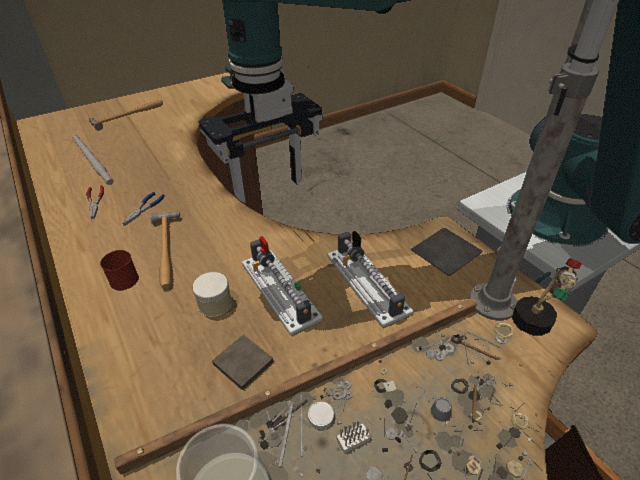

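Triangulation gives the wing at about (0.650, -0.187, 0.08) and the pointer at y ≈ -0.109. The rod lies along world y to within 0.3°. I descend around the wing and check the centring before closing.

Emit:
{"name": "step_arm", "arguments": {"series": [[1,-8,8,30,0],[1,-15,16,65,0],[1,-15,16,95,0],[1,-15,16,120,0],[1,-15,16,138,0],[1,-15,16,138,0],[1,-15,16,138,0]]}}

```text
time: 3.82
tool_pos: [0.6515, -0.1866, 0.0689]
ee_rot: [3.139, 0.001, 1.571]
wrist_force: [-0.1, 0.2, -0.1]
width: 0.0942
```

```bash
python3 - <<'E'
from h import *
o=robot.get_obs(); print(o['time'],o['tool_pos'],o['ee_rot'],o['wrist_force'])
p=look('wrist','w1',('red_grip','pointer_tip'))
E
```

```text
3.825 [ 0.65146129 -0.18656986  0.06888612] [3.13948276e+00 8.90813339e-04 1.57132418e+00] [-0.09715863  0.1813525  -0.121052  ]
wrist pinpoint red_grip [ 0.6527 -0.1763  0.0858] 0.96
wrist find_in red_grip [ 0.6538 -0.18    0.0579] 0.6
wrist pinpoint pointer_tip [ 0.6237 -0.1089  0.0306] 0.63
wrist find_in pointer_tip [ 0.6266 -0.1068  0.0298] 0.65
```

View pics/w1.png

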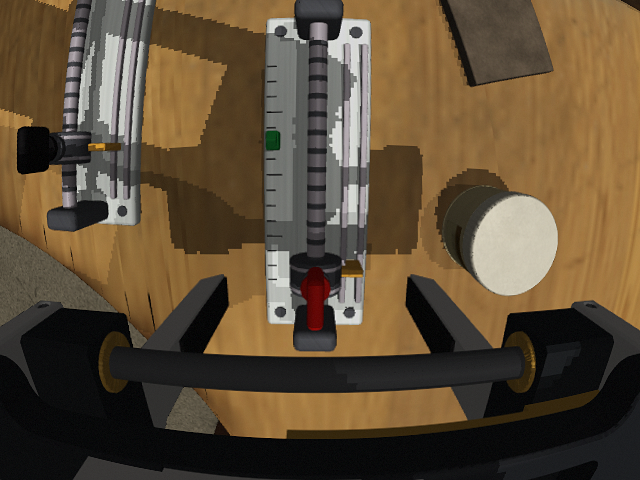

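The wing now shows from (316,268) to (316,328), between the finger tips at (222,280) and (410,280). The networks put the screw's y between -0.176 and -0.186, so I compute the wing's end points.

```bash
python3 - <<'E'
from h import *
p=cams.snapshot('wrist')
uv,st=blob(p,'red',(280,240,350,345)); print(uv,st)
h=cv2.cvtColor(p['pixels'],cv2.COLOR_RGB2HSV)
for r in range(262,334,6): print(r,np.where((h[r,290:340,1]>150)&((h[r,290:340,0]<6)|(h[r,290:340,0]>174)))[0][[0,-1]]+290 if ((h[r,290:340,1]>150)&((h[r,290:340,0]<6)|(h[r,290:340,0]>174))).any() else None, h[r,315])
print('far top end',atz(p,(316,st[1]+st[3]),.094,1)); 
for z in (.07,.094): print('near end bottom/top',z,atz(p,(316,st[1]),z,1))
def proj(X):
    c=np.array(p['R'])@X+p['t']; f=240/np.tan(np.radians(p['fov_y']/2)); r=np.hypot(c[0],c[1]); return np.array([p['cx'],p['cy']])+c[:2]/r*f*np.arctan2(r,c[2])
for y in (-.186,-.182,-.178): print(y,[proj(np.array([.65,y+d,z])).round() for d in(-.013,.013) for z in (.07,.094)])
cv2.imwrite('pics/w1c.png',cv2.resize(cv2.imread('pics/w1.png')[230:360,240:400],None,fx=4,fy=4,interpolation=0))
E
```

```text
[315.33644068 298.20423729] [ 301  268   30   63 1180]
262 None [150  38  20]
268 [311 320] [  0 235  51]
274 [308 323] [  0 250  52]
280 [303 327] [  1 251  59]
286 [301 330] [  1 235 100]
292 [302 329] [  0 234  99]
298 [305 326] [179 240 100]
304 [307 323] [  0 237  99]
310 [307 323] [  1 240  99]
316 [307 323] [  0 242  98]
322 [307 323] [  1 237  98]
328 [309 322] [  1 241 142]
far top end [ 0.64877201 -0.19686866  0.094     ]
near end bottom/top 0.07 [ 0.64873327 -0.17387034  0.07      ]
near end bottom/top 0.094 [ 0.64875786 -0.16613437  0.094     ]
-0.186 [array([318., 313.]), array([319., 335.]), array([319., 266.]), array([319., 283.])]
-0.182 [array([318., 307.]), array([319., 327.]), array([319., 259.]), array([319., 274.])]
-0.178 [array([318., 299.]), array([319., 320.]), array([319., 251.]), array([319., 266.])]
```

View pics/w1c.png

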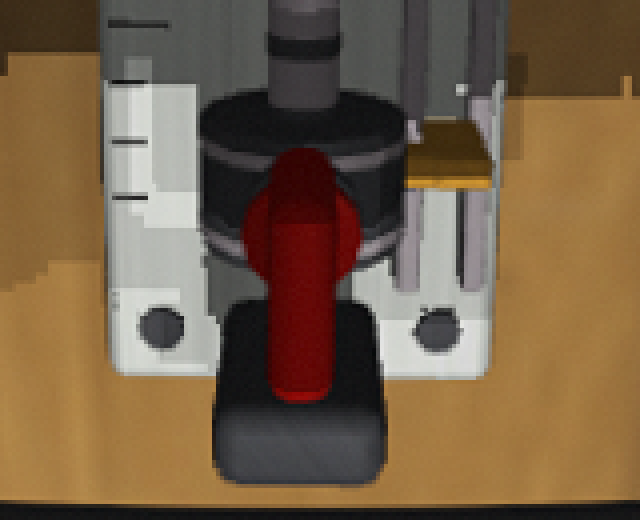

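The close-up fits a wing centred at y ≈ -0.185, x ≈ 0.649. I make a small correction and close.

Emit:
{"name": "step_arm", "arguments": {"series": [[1,1.5,-2,1,0],[-1,1.5,-2,1,0],[-1,1.5,-2,1,0],[-1,1.5,-2,1,0],[-1,1.5,-2,1,0],[-1,1.5,-2,1,0],[-1,1.5,-2,1,0],[-1,1.5,-2,1,0],[-1,1.5,-2,1,0]]}}

```text
time: 5.25
tool_pos: [0.6493, -0.1848, 0.0666]
ee_rot: [3.14, 0.0, 1.571]
wrist_force: [5.8, 0.2, -2.1]
width: 0.0177
```

Emit:
{"name": "step_arm", "arguments": {"series": [[-1,0,0,0,0],[-1,0,0,0,0],[-1,0,0,0,0]]}}

```text
time: 5.62
tool_pos: [0.6504, -0.1848, 0.0666]
ee_rot: [3.138, 0.0, 1.572]
wrist_force: [4.9, 0.7, -2.0]
width: 0.0136
```

The opening has stalled at 13.6 mm, which matches the round hub under the wing rather than the 8 mm wing itself. I open a little, raise 7 mm and grip again.

Emit:
{"name": "step_arm", "arguments": {"series": [[-0.5,0,0,0,0],[-0.5,0,1,0,0],[-0.5,0,1,-4,0],[-0.5,0,1,-7,0],[-1,0,1,-7,0],[-1,0,1,-7,0],[-1,0,1,-7,0],[-1,0,1,-7,0],[-1,0,1,-7,0]]}}

```text
time: 6.75
tool_pos: [0.6504, -0.1848, 0.0738]
ee_rot: [3.14, 0.0, 1.571]
wrist_force: [4.4, -0.6, -0.3]
width: 0.0077
```

The opening is now 7.7 mm, so the gripper holds the wing. Next I turn anticlockwise.

Emit:
{"name": "step_arm", "arguments": {"series": [[-1,0,0,0,-8],[-1,0,0,0,-17],[-1,0,0,0,-26],[-1,0,0,0,-35],[-1,0,0,0,-44],[-1,0,0,0,-53],[-1,0,0,0,-62],[-1,0,0,0,-71],[-1,0,0,0,-80],[-1,0,0,0,-86],[-1,0,0,0,-86],[-1,0,0,0,-86]]}}

```text
time: 8.25
tool_pos: [0.6501, -0.1851, 0.0737]
ee_rot: [-3.141, 0.001, 3.071]
wrist_force: [3.5, -0.7, 0.8]
width: 0.0081
```

```bash
python3 - <<'E'
from h import *
o=robot.get_obs(); print(o['time'],o['tool_pos'],o['ee_rot'],o['wrist_force'],o['wrist_torque'],o['width'])
s=look('scene','s2',('red_grip','pointer_tip'))
w=look('wrist','w2',('red_grip','pointer_tip'))
a=s['pixels'][180:340,190:350]; cv2.imwrite('pics/c2.png',np.hstack([cv2.resize(a[:,:,::-1],(480,480),interpolation=0)]))
E
```

```text
8.25 [ 0.65012527 -0.18511935  0.07374986] [-3.14081476e+00  1.21072626e-03  3.07097059e+00] [ 3.51147579 -0.69737449  0.79861094] [-0.13718803 -0.92048322  0.04569554] 0.00809144318261362
scene pinpoint red_grip [ 0.6529 -0.1864  0.0835] 0.78
scene find_in red_grip [ 0.6618 -0.1823  0.0562] 0.83
scene pinpoint pointer_tip [ 0.6225 -0.1087  0.0338] 0.36
scene find_in pointer_tip [ 0.6239 -0.1073  0.0261] 0.4
wrist pinpoint red_grip [ 0.6532 -0.1807  0.0853] 0.62
wrist find_in red_grip [ 0.6429 -0.1784  0.0811] 0.89
wrist pinpoint pointer_tip [ 0.6226 -0.1073  0.0326] 0.66
wrist find_in pointer_tip [ 0.6236 -0.1106  0.0281] 0.52
```

View pics/c2.png

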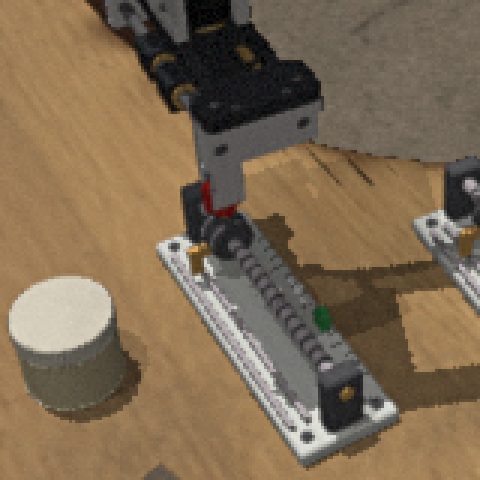

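The jaws have turned about 86° with the wing still held at 8.1 mm, and the scene crop shows the wing crosswise in the fingers at (220,200), so the screw is loose. The screw is at y = -0.185 and the pointer at about -0.1085, so I slide +76.5 mm along y.

Emit:
{"name": "step_arm", "arguments": {"series": [[-1,0.5,7,0,0],[-1,1,14,0,0],[-1,1.5,21,0,0],[-1,2,28,0,0],[-1,2.5,36,0,0],[-1,3.1,44,0,0],[-1,3.7,52,0,0],[-1,4.2,60,0,0],[-1,4.8,68,0,0],[-1,5.4,76.3,0,0],[-1,5.4,76.3,0,0],[-1,5.4,76.3,0,0],[-1,5.4,76.3,0,0]]}}

```text
time: 10.38
tool_pos: [0.6509, -0.1076, 0.0737]
ee_rot: [3.14, 0.003, 3.073]
wrist_force: [7.9, 0.9, -1.2]
width: 0.0081
```

```bash
python3 - <<'E'
from h import *
o=robot.get_obs(); print(o['time'],o['tool_pos'],o['ee_rot'],o['wrist_force'],o['width'])
s=look('scene','s3',('red_grip','pointer_tip'))
a=s['pixels'][180:340,190:350]; cv2.imwrite('pics/c3.png',cv2.resize(a[:,:,::-1],(480,480),interpolation=0))
E
```

```text
10.375 [ 0.65092205 -0.10758667  0.07374896] [3.14044739e+00 3.10297020e-03 3.07252164e+00] [ 7.92325475  0.90787037 -1.1932402 ] 0.008066197542374044
scene pinpoint red_grip [ 0.655  -0.1066  0.0855] 0.54
scene find_in red_grip [ 0.6606 -0.1045  0.0548] 0.77
scene pinpoint pointer_tip [ 0.6257 -0.1099  0.0342] 0.41
```

View pics/c3.png

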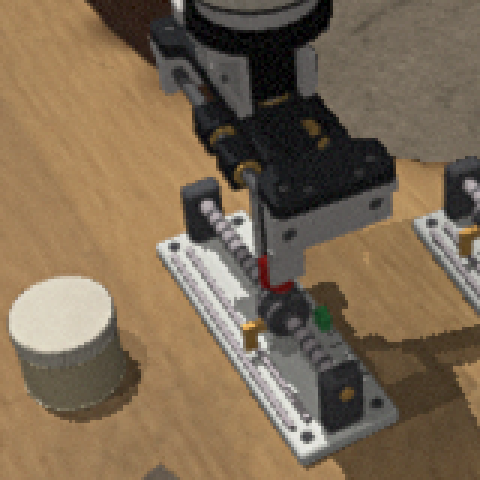

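The collar has moved with the screw and now stands beside the pointer (collar at (285,308) in the crop, pointer at (322,318)). I open the gripper and raise straight up.

Emit:
{"name": "step_arm", "arguments": {"series": [[-0.3,0,0,0,0],[-0.3,0,0,0,0],[-0.3,0,0,0,0],[-0.3,0,0,0,0],[-0.3,0,0,-10,0],[-0.3,0,0,-30,0],[-0.3,0,0,-60,0],[-0.3,0,0,-90,0],[-0.3,0,0,-110,0],[-0.3,0,0,-110,0],[-0.3,0,0,-110,0]]}}

```text
time: 12.0
tool_pos: [0.6494, -0.1082, 0.1834]
ee_rot: [-3.142, -0.0, 3.072]
wrist_force: [0.6, -0.5, -0.0]
width: 0.0326
```

```bash
python3 - <<'E'
from h import *
o=robot.get_obs(); print(o['time'],o['tool_pos'],o['wrist_force'],o['width'])
w=look('wrist','w4'); s=look('scene','s4')
for p in (s,w): 
  try: print(blob(p,'red' ,(230,200,330,320) if p is s else None))
  except Exception as e: print(e)
E
```

```text
12.0 [ 0.64939298 -0.10824876  0.18337424] [ 0.58134375 -0.48686784 -0.02991713] 0.032649277581859114
wrist pinpoint red_grip [ 0.6538 -0.1005  0.0843] 0.84
wrist find_in red_grip [ 0.6488 -0.1034  0.0709] 0.69
wrist pinpoint pointer_tip [ 0.6267 -0.1079  0.0302] 0.44
wrist find_in pointer_tip [ 0.6244 -0.1092  0.028 ] 0.45
wrist pinpoint black_grip [ 0.4944 -0.108   0.0771] 0.74
wrist find_in black_grip [ 0.4999 -0.1065  0.0654] 0.73
scene pinpoint red_grip [ 0.6505 -0.1106  0.0843] 0.92
scene find_in red_grip [ 0.6564 -0.1047  0.0583] 0.97
scene pinpoint pointer_tip [ 0.6219 -0.1091  0.035 ] 0.56
scene find_in pointer_tip [ 0.6231 -0.1055  0.0245] 0.48
scene pinpoint black_grip [ 0.4965 -0.1032  0.0823] 0.91
scene find_in black_grip [ 0.4977 -0.0981  0.0559] 0.75
(array([282.63758389, 269.5704698 ]), array([276, 262,  14,  16, 149], dtype=int32))
(array([317.58049887, 245.56235828]), array([308, 229,  20,  36, 441], dtype=int32))
```

View pics/w4.png

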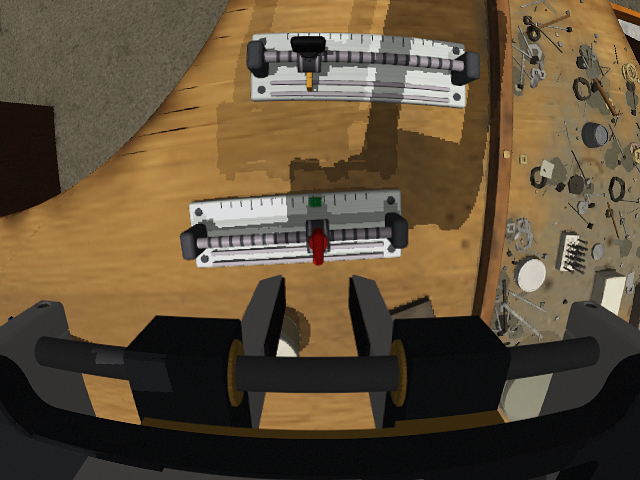

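The wrist view shows the red wing at (318,246), crosswise to the rod and in line with the green pointer at (315,202). The black screw at (308,45) has not moved, and the gripper is clear. I hand the job in.

```bash
python3 -c "
from h import *
print(robot.close_job())"
```

```text
the job is handed in; nothing more can be done
None
```

The red screw is loose, and its collar now stands level with the green pointer; I handed the job in at about 12 s of the 40 s allowed.

- **Grip:** my first grip was too low and caught the round hub under the wing (13.6 mm opening). I opened, raised 7 mm and gripped the wing itself at about 8 mm.
- **Moves:** I turned the screw about 86° anticlockwise, slid the collar 77 mm towards +y, let go and raised the gripper clear.
- **Screw position:** when I let go, the gripper held the screw at y ≈ -0.108, and the pointer measures about -0.108 to -0.110. The last network readings for the screw disagree: -0.111 from the scene camera and -0.1005 from the wrist camera. Both are within the 12 mm tolerance.
- **Looseness:** the last wrist picture shows the wing crosswise to the rod and in line with the pointer.
- **Black gauge:** its screw read y ≈ -0.103 to -0.108 against -0.101 to -0.106 at the start. The difference is within measuring noise, and the arm stayed well clear of it.
- **Gripper:** the wrist force was about 0.8 N, so it is touching nothing.

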